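Shut the catches and draw up the handle of a rolling instrument case

TASK

The rolling instrument case on the floor by the bench is about to be wheeled away. Press both open catches on its top fully shut, then squeeze the release button in its pull-out handle and draw the handle straight up, past its first stop, to its second stop at full height. Finish while still holding the handle there with the button squeezed in, and leave the two sample cups and the reagent bottle where they stand.

Things in the scene. Friction and masses are not known exactly. Their poses are not given: they have to be found in the camera images.
- case: Upright grey case with aluminium edges, too heavy to shift, 220 mm deep (its x) by 400 mm wide (its y); stands on the floor, flat top level with the bench top (z = 0), up to 0.3 rad turned. Origin: centre of its top. Its x points away from the robot, from back (handle side) to front; z up. Handle at x = -75, y = 0 mm; catch hinge pins at x = 42, y = +100 and -100, z = 7 mm, parallel to its y.
- catch_left (a joint): Opening angle (rad) of the left (+y) catch: a steel plate 30 mm wide, 4 mm thick, reaching 50 mm from its hinge pin towards -x of the case. 0 = shut: flat, its top 9 mm above the case top, an end stop; grows as its free end swings up. Starts 0.35 to 0.75 open. The stiff hinge (0.07 N m) stays where it is left; about 3 N on its outer half folds it; follow its arc, as it drags on the fingers.
- catch_right (a joint): The same for the right (-y) catch.
- catch_left_end (a point): Middle of the upper edge of the left catch's free end, 50 mm from its hinge pin; moves with the catch.
- catch_right_end (a point): The same point on the right catch.
- pull_handle (a joint): How far (m) the pull-out handle is drawn straight up out of the case: 0 = stowed, 0.130 = first stop, 0.260 = second stop, full height (hard end 1 mm further). Friction 2 N, weight 3 to 6 N. With the button out it locks at 0 and at both stops; with the button squeezed in it slides freely past the first stop.
- grip: The handle's black cross grip: a bar 160 mm long (its y), 26 mm thick (its x), 30 mm high, on two 15 mm rods at y = +65 and -65 mm. Origin: centre of the bar; stowed it lies 45 mm above the case top (a 5 mm high bezel lies beneath it on the case). Axes as the case's. It carries the release button.
- release (a joint): How far (m) the release button is squeezed in: 0 = out, 0.006 = flush with the grip's face. The lock is off from 0.0045. Spring 4 N at the start, 8 N when flush; it springs out when let go. It is squeezed by pinching the middle of the bar between its two long faces.
- release_face (a point): Centre of the outer face of the release button: a bright metal plate 44 mm long (along the bar), 18 mm high, in the middle of the grip's long face on the side away from the robot (+x of the grip), 6 mm proud of it; over button and bar the grip measures 32 mm. The button slides towards -x of the grip.
- apple_cup: Clear cup, 100 mm across and 75 mm high with an apple in it, on the left wing of the bench; leave alone. Origin: centre of its underside.
- tomato_cup: Clear cup, 100 mm across and 55 mm high with a tomato in it, on the left wing of the bench; leave alone. Origin: centre of its underside.
- reagent_bottle: White bottle, 48 mm across, 110 mm high, on the left wing of the bench; leave alone. Origin: centre of its underside.

How it is judged:
By the outcome, as a careful person would: the job done as asked, in the order asked, and still so for the second after the job is handed in, while the arm keeps its last pose, push and grip.
It also fails if it takes over 53 s, if anything falls off the work surface, if the arm or the gripper's body presses on something with over 40 N, if the wrist force passes 120 N, or if a joint passes its speed limit or range.

ROBOT

A 6-joint arm with a two-finger parallel gripper is mounted at the origin on the work surface. World frame = base frame: x ahead of the robot, y to its left, z up, the work surface at z = 0. Lengths are in mm, angles in rad, forces in N, time in s.
With the tool pointing down it reaches from about 275 to 1000 mm from the base axis. Payload 8.4 kg.
Tool frame: the origin (TCP) lies at the very end of the fingers, on their centre line; the grasp point (between the pads) lies 19 mm behind it; z points along the fingers, y is the direction in which the jaws open and shut (so a half turn about z gives the same grasp; the last joint's range is limited). The gripper opens to 85 mm and grips with 20 to 120 N. Pads are 22 mm wide; open, the fingers measure 114 mm over their backs; the gripper's body (76 mm by 85 mm) begins 54 mm behind the grasp point. The pads swing forward as they close: fully open they stand 13 mm farther back than shut.
Start: joints at [1.106, 0.353, 1.633, -0, 1.155, -0.002], TCP at [279.034, 559.257, 231.281] pointing down, gripper open.
Joint ranges: [-2.63, 2.63], [-0.92, 2.1], [0.06, 2.66], [-1.3, 4.44], [0, 2.69], [-3.02, 3.02]. Speed limits (rad/s): [2.22, 2.22, 2.79, 3.14, 3.14, 3.14].

INTERFACE

Orientations are given as [roll, pitch, yaw] about the fixed x, y, z axes, in that order (R = Rz(yaw) Ry(pitch) Rx(roll)).
In Python, from rig import r gives the robot as it stands.
- The arm moves only by the tool move_arm, never from a script. Its argument "increments" is a list of rows, each an object of numbers: "tx", "ty", "tz": the shift along the tool's x, y, z in cm; "rx", "ry", "rz": the turn, a rotation vector about the tool's x, y, z in degrees; "gripper": the gripper's target within -1 to 1 (fully open at 1, half-way at 0, shut at -1). A call has 1 to 12 rows; each row shifts and turns the commanded pose from where the row before left it, along the tool's axes as they then stand; what a row does not reach is not made up. A row lasts 1/10 s, in which the tool goes at most 50 mm and 8.59 degrees, less where a joint would pass 70% of its speed; a pose out of reach is approached as far as the arm can. A call is refused whole if a number of a shift passes 5 or a number of a turn 8.59, either way. A call with a gripper value outside its range is refused whole. The fingers move at their own pace and stop on an object; "squeeze" is the grip in N (left out, the last holds). Time passes only in rows, so rows that do not move let the fingers close. It gives the time, the measured TCP pose, the force and the opening at its end, in the units of the state.
- r.sense(): the state, without advancing time (a new reading comes with each control period).
- r.grab_frame(name): name is "scene" or "top"; returns (picture, depth): 420x560x3 uint8, red, green, blue; 420x560 float32, mm along the optical axis (not along the pixel's ray), 0 where there is no reading.
- r.camera_model(name): a dict with "fx", "fy", "cx", "cy" (pixels), "R" (3x3) and "t" (3): a world point X has camera coordinates R X + t. Camera axes: x right, y down, z forward; pixel columns grow to the right and rows downward; lengths in mm; the calibration is good to about 2 mm. A picture is of the moment at which its call begins. camera_model takes no time and is no camera call.
- r.sign_off(): hands the job in, once; it reports no verdict.
Trained networks look in the newest picture that a camera, given by its name, has taken for a name from the list of things; names that differ only in an ending like _2 or _b are one class to them, and where a whole thing is asked for, a point or a joint stands for the part that bears it (a point fixed in the world has none). Each returns a list of dicts, best first, with "confidence" (0 to 1); they miss things now and then, are a little off and sometimes report something else, mostly with a low value. They report only what shows in the picture. A call takes as long as a camera call.
- r.cut_out(query, camera): "mask" (420x560 bool, what is visible of it) and "bbox" ([left, top, right, bottom] in pixels, round what is visible of it).
- r.place_of(query, camera): "location" ([row, column] in pixels: a listed point, or the origin of a listed thing).
The state is a dict: "clock": time; "qpos": joint angles; "qvel": joint speeds; "joint_efforts": joint torques, N m; "eef_pos": TCP position; "tcp_rot": TCP orientation; "contact_force": force on the tool from outside, world axes, zero at the start; "wrist_torque": the same for the moment, N m; "opening": opening from 0.0 (shut) to 1.0 (fully open).
Only numpy, scipy, OpenCV 4.12 (cv2) and the standard library are available. Lean on these libraries where they do the work, as an engineer would, in place of code of your own. Each camera call takes 0.05 s, during which the arm holds its last target. There are 200 camera calls.

## Working session

There is one attempt and no reset: what is moved stays moved. The work goes in short steps, Python scripts to look and compute and a tool call to move; the robot and the scene stay as the last step left them, time stands still between calls to the robot, and variables do not carry over. Pictures are saved under pics/ and viewed, about 8 in all and at most 12, crops included, and the job is handed in when it is done.

Besides the shell and the picture viewer there is one more tool, called after "Request:" as name(argument=value, ...), one argument or row to a line, values as JSON. move_arm: Moves the arm, as the interface text tells. Its arguments: {"type":"object","properties":{"increments":{"type":"array","items":{"type":"object","properties":{"tx":{"type":"number"},"ty":{"type":"number"},"tz":{"type":"number"},"rx":{"type":"number"},"ry":{"type":"number"},"rz":{"type":"number"},"gripper":{"type":"number"}}}},"squeeze":{"type":"number"}},"required":["increments"]}

```bash
mkdir -p pics
cat > h.py <<'E'
from rig import r
import numpy as np, cv2
def px2w(cam,row,col,d):
    m=r.camera_model(cam); c=np.array([(col-m["cx"])/m["fx"]*d,(row-m["cy"])/m["fy"]*d,d])
    return np.array(m["R"]).T@(c-np.array(m["t"]))
def w2px(cam,X):
    m=r.camera_model(cam); c=np.array(m["R"])@np.array(X,float)+np.array(m["t"])
    return m["fy"]*c[1]/c[2]+m["cy"],m["fx"]*c[0]/c[2]+m["cx"]
def save(cam,name):
    p,d=r.grab_frame(cam); cv2.imwrite("pics/"+name,p[:,:,::-1]); return p,d
E
python3 - <<'E'
from h import *
np.set_printoptions(precision=1,suppress=True)
for cam in ("top","scene"):
    p,d=save(cam,cam+"1.png"); np.save(cam+"1.npy",d)
    for q in ["case","grip","release_face","catch_left_end","catch_right_end"]:
        for o in r.place_of(q,cam)[:2]:
            a,b=o["location"]; i,j=int(round(a)),int(round(b))
            z=d[max(0,i-1):i+2,max(0,j-1):j+2]; z=np.median(z[z>0]) if (z>0).any() else 0
            print(cam,q,round(o["confidence"],2),i,j,px2w(cam,a,b,z))
a=cv2.imread("pics/top1.png");b=cv2.imread("pics/scene1.png")
print(r.sense())
E
```

```text
top case 0.61 225 383 [562.4 -87.5  -0.7]
top grip 0.95 260 387 [483.2 -83.3  60.4]
top grip 0.31 247 387 [516.  -95.2  -3.8]
top release_face 0.4 250 389 [509.8 -98.4  -4.3]
top catch_left_end 0.5 219 340 [569.3   6.8  31.9]
top catch_right_end 0.63 231 434 [ 547.6 -192.3    3.7]
scene case 0.75 204 185 [568.3 -91.2   2.4]
scene grip 0.76 168 205 [495.4 -75.9  58.8]
scene release_face 0.5 174 202 [502.6 -80.9  45.6]
scene catch_left_end 0.76 202 224 [569.3   7.4  34.2]
scene catch_left_end 0.31 179 152 [ 499.1 -221.3   -2.8]
scene catch_right_end 0.68 182 152 [ 550.4 -184.9   28. ]
{'clock': 0.6, 'qpos': array([ 1.1,  0.4,  1.6,  0. ,  1.2, -0. ]), 'qvel': array([-0., -0.,  0.,  0., -0.,  0.]), 'joint_efforts': array([ -0. , -60.5, -34.2,  -0. ,   0. ,   0. ]), 'eef_pos': array([279. , 559.3, 231.3]), 'tcp_rot': array([ 3.1, -0. ,  2.7]), 'contact_force': array([-0.2,  0.8, -0.6]), 'wrist_torque': array([-0.,  0., -0.]), 'opening': 0.9990743497947927}
```

```bash
ls
```

```text
h.py
pics
scene1.npy
top1.npy
```

View pics/top1.png

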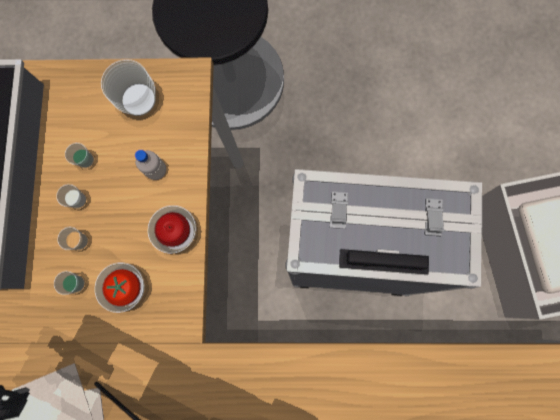

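View pics/scene1.png

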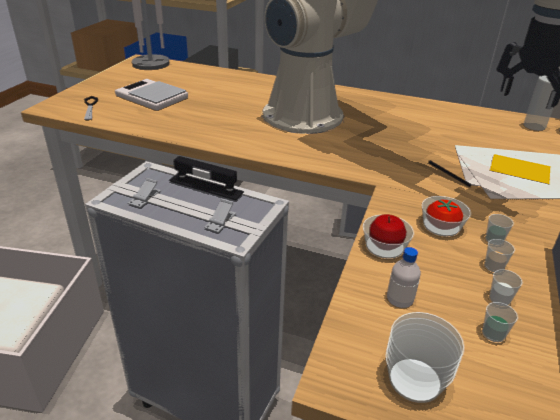

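Run:
```python
from h import *
np.set_printoptions(precision=2,suppress=True)
out={}
P=[]
for cam in ("top","scene"):
    d=np.load(cam+"1.npy"); r.grab_frame(cam)
    for q in ["grip","catch_left","catch_right"]:
        o=r.cut_out(q,cam)
        if not o: print(cam,q,"none"); continue
        o=o[0]; m=o["mask"]&(d>0); rr,cc=np.nonzero(m)
        W=np.array([px2w(cam,a,b,d[a,b]) for a,b in zip(rr,cc)])
        np.save(f"{cam}_{q}.npy",W)
        print(cam,q,round(o["confidence"],2),len(W),o["bbox"],"med",np.median(W,0),"z pct",np.percentile(W[:,2],[2,25,50,75,98]))
        if q=="grip":
            t=W[(W[:,2]>52)&(W[:,2]<68)]
            if len(t)>5:
                (c,s,a)=cv2.minAreaRect(t[:,:2].astype(np.float32)); u=np.linalg.svd(t[:,:2]-t[:,:2].mean(0))[2][0]
                print("  bar",len(t),c,s,a,"dir",u,"yaw",np.arctan2(-u[0]*np.sign(u[1]),abs(u[1])))
# whole case top from top depth
d=np.load("top1.npy")
```

```text
top grip 0.85 1276 [347.2, 246.2, 432.5, 267.0] med [483.85 -84.62  58.11] z pct [-3.4  55.85 58.11 59.74 62.61]
  bar 1109 (486.7164306640625, -84.44830322265625) (159.3228759765625, 31.916967391967773) 85.16222381591797 dir [0.08 1.  ] yaw -0.07960061881497034
top catch_left 0.57 276 [329.0, 199.5, 347.5, 223.5] med [585.13   7.69  20.94] z pct [ 4.06 14.62 20.94 27.8  37.79]
top catch_right 0.78 286 [427.1, 209.6, 440.2, 231.5] med [ 568.62 -191.35   18.13] z pct [ 8.16 13.58 18.13 23.24 31.76]
scene grip 0.77 1081 [174.8, 156.8, 237.3, 190.4] med [494.25 -76.68  52.53] z pct [ 0.08 40.8  52.53 59.46 62.35]
  bar 555 (487.9150085449219, -81.91139221191406) (159.2694854736328, 34.61235427856445) 86.62448120117188 dir [0.08 1.  ] yaw -0.07948050653097202
scene catch_left 0.83 334 [212.2, 199.8, 235.7, 226.3] med [585.98   7.88  21.17] z pct [-3.31 13.94 21.17 28.48 37.19]
scene catch_right 0.68 251 [132.9, 181.3, 158.8, 197.6] med [ 569.82 -189.96   18.72] z pct [ 6.6  13.56 18.72 23.84 31.78]
```

Top view (picture 1): the case is at about (387, 230), with the bar nearest the robot at (384, 262) and catches at (340, 208) and (434, 218). In the scene view (picture 2) both catches are raised, and the cups and bottle stand well to the left of the case. 

Measured: case yaw is about -0.08 and bar centre about (483.8, -84.4), so the hinges are at about (608, 6) and (592, -193). The catch points fit this.

```bash
cat >> h.py <<'E'
from scipy.spatial.transform import Rotation as Ro
YAW=-0.08; ex=np.array([np.cos(YAW),np.sin(YAW),0]); ey=np.array([-ex[1],ex[0],0]); G=np.array([483.8,-84.4,0]); O=G+75*ex
RT=Ro.from_euler("xyz",[np.pi,0,np.pi/2+YAW])
def C(x,y,z): return O+x*ex+y*ey+np.array([0,0,z])
def plan(p,R,target,n):
    "rows (cm, deg) from pose p,R to target with RT in n rows"
    rv=(R.inv()*RT).as_rotvec(); out=[]
    d=(target-p)/n/10
    for k in range(n):
        t=R.inv().apply(d); out.append(tuple(np.round(np.r_[t,np.degrees(rv)/n],2))); R=R*Ro.from_rotvec(rv/n)
    return out
def now():
    s=r.sense(); return np.array(s["eef_pos"]),Ro.from_euler("xyz",s["tcp_rot"]),s
E
python3 - <<'E'
from h import *
np.set_printoptions(precision=3,suppress=True)
for q,y in (("left",100),("right",-100)):
  for cam in("top","scene"):
    W=np.load(f"{cam}_catch_{q}.npy"); L=np.c_[(W-O)@ex,(W-O)@ey,W[:,2]]
    L=L[(L[:,2]>5)&(L[:,2]<50)&(L[:,0]<40)]
    k=np.polyfit(L[:,0],L[:,2],1); print(q,cam,"angle",np.arctan(-k[0]),"z@hinge",np.polyval(k,42),"y",np.median(L[:,1]),"x",np.percentile(L[:,0],[2,98]))
p,R,s=now(); print(s["tcp_rot"]); T=C(42-24,100,70); print(T)
for row in plan(p,R,T,16): print(*row)
E
```

```text
left top angle 0.5378019947294287 z@hinge 8.214196951031898 y 99.42239933979792 x [-2.536 38.753]
left scene angle 0.5355368869175244 z@hinge 9.374916749340624 y 100.9653231227524 x [-1.032 38.181]
right top angle 0.42413815395171034 z@hinge 7.870840257264579 y -99.43419108132204 x [-4.498 38.903]
right scene angle 0.41752003755812667 z@hinge 8.953110641083537 y -97.59997890487676 x [-3.006 38.421]
[-3.142 -0.     2.679]
[584.494   7.848  70.   ]
-3.25 -2.23 1.01 -0.0 0.0 4.25
-3.4 -1.98 1.01 -0.0 0.0 4.25
-3.54 -1.73 1.01 -0.0 0.0 4.25
-3.66 -1.46 1.01 -0.0 0.0 4.25
-3.76 -1.18 1.01 -0.0 0.0 4.25
-3.84 -0.9 1.01 -0.0 0.0 4.25
-3.89 -0.61 1.01 -0.0 0.0 4.25
-3.93 -0.32 1.01 -0.0 0.0 4.25
-3.94 -0.03 1.01 -0.0 0.0 4.25
-3.93 0.26 1.01 -0.0 0.0 4.25
-3.9 0.55 1.01 -0.0 0.0 4.25
-3.85 0.84 1.01 -0.0 0.0 4.25
-3.78 1.12 1.01 -0.0 0.0 4.25
-3.68 1.4 1.01 -0.0 0.0 4.25
-3.57 1.67 1.01 -0.0 0.0 4.25
-3.44 1.93 1.01 -0.0 0.0 4.25
```

Request:
move_arm(
  increments=[
    {"tx": -3.25,"ty": -2.23,"tz": 0.5,"rz": 4.25,"gripper": -1},
    {"tx": -3.4,"ty": -1.98,"tz": 0.5,"rz": 4.25,"gripper": -1},
    {"tx": -3.54,"ty": -1.73,"tz": 0.5,"rz": 4.25,"gripper": -1},
    {"tx": -3.66,"ty": -1.46,"tz": 0.5,"rz": 4.25,"gripper": -1},
    {"tx": -3.76,"ty": -1.18,"tz": 0.5,"rz": 4.25,"gripper": -1},
    {"tx": -3.84,"ty": -0.9,"tz": 0.5,"rz": 4.25,"gripper": -1},
    {"tx": -3.89,"ty": -0.61,"tz": 0.5,"rz": 4.25,"gripper": -1},
    {"tx": -3.93,"ty": -0.32,"tz": 0.5,"rz": 4.25,"gripper": -1},
    {"tx": -3.94,"ty": -0.03,"tz": 0.5,"rz": 4.25,"gripper": -1},
    {"tx": -3.93,"ty": 0.26,"tz": 0.5,"rz": 4.25,"gripper": -1},
    {"tx": -3.9,"ty": 0.55,"tz": 0.5,"rz": 4.25,"gripper": -1},
    {"tx": -3.85,"ty": 0.84,"tz": 0.5,"rz": 4.25,"gripper": -1},
  ],
)

```text
invalid input
```

Request:
move_arm(
  increments=[
    {"tx": -3.78,"ty": 1.12,"tz": 2,"rz": 4.25,"gripper": -1},
    {"tx": -3.68,"ty": 1.4,"tz": 2,"rz": 4.25,"gripper": -1},
    {"tx": -3.57,"ty": 1.67,"tz": 2,"rz": 4.25,"gripper": -1},
    {"tx": -3.44,"ty": 1.93,"tz": 2,"rz": 4.25,"gripper": -1},
    {"gripper": -1},
    {"gripper": -1},
  ],
)

```text
invalid input
```

Run:
```python
from h import *
np.set_printoptions(precision=3,suppress=True)
p,R,s=now(); print(s["clock"],p,s["tcp_rot"],s["contact_force"],s["opening"])
for T in (C(42-24,100,42),):
  print(plan(p,R,T,1))
```

```text
1.0 [279.019 559.256 231.274] [-3.142 -0.     2.679] [-0.741 -0.091  0.433] 1.0001497803157358
[(np.float64(-51.95), np.float64(-35.7), np.float64(18.93), np.float64(-0.0), np.float64(0.0), np.float64(68.07))]
```

Request:
move_arm(
  increments=[
    {"tx": -3.25,"ty": -2.23,"tz": 0.5,"rx": 0,"ry": 0,"rz": 4.25,"gripper": -1},
  ],
  squeeze=30,
)

```text
clock: 1.1
eef_pos: [297.4, 527.7, 226.9]
tcp_rot: [3.138, -0.001, 2.607]
contact_force: [1.1, -0.5, -0.2]
opening: 0.859
```

Request:
move_arm(
  increments=[
    {"tx": -3.4,"ty": -1.98,"tz": 0.5,"rx": 0,"ry": 0,"rz": 4.25,"gripper": -1},
    {"tx": -3.54,"ty": -1.73,"tz": 0.5,"rx": 0,"ry": 0,"rz": 4.25,"gripper": -1},
    {"tx": -3.66,"ty": -1.46,"tz": 0.5,"rx": 0,"ry": 0,"rz": 4.25,"gripper": -1},
    {"tx": -3.76,"ty": -1.18,"tz": 0.5,"rx": 0,"ry": 0,"rz": 4.25,"gripper": -1},
    {"tx": -3.84,"ty": -0.9,"tz": 0.5,"rx": 0,"ry": 0,"rz": 4.25,"gripper": -1},
    {"tx": -3.89,"ty": -0.61,"tz": 0.5,"rx": 0,"ry": 0,"rz": 4.25,"gripper": -1},
    {"tx": -3.93,"ty": -0.32,"tz": 0.5,"rx": 0,"ry": 0,"rz": 4.25,"gripper": -1},
    {"tx": -3.94,"ty": -0.03,"tz": 0.5,"rx": 0,"ry": 0,"rz": 4.25,"gripper": -1},
    {"tx": -3.93,"ty": 0.26,"tz": 0.5,"rx": 0,"ry": 0,"rz": 4.25,"gripper": -1},
    {"tx": -3.9,"ty": 0.55,"tz": 0.5,"rx": 0,"ry": 0,"rz": 4.25,"gripper": -1},
    {"tx": -3.85,"ty": 0.84,"tz": 0.5,"rx": 0,"ry": 0,"rz": 4.25,"gripper": -1},
  ],
  squeeze=30,
)

```text
clock: 2.2
eef_pos: [509.2, 144.4, 171.3]
tcp_rot: [3.141, -0.0, 1.786]
contact_force: [-0.1, 0.5, 1.2]
opening: -0.003
```

Request:
move_arm(
  increments=[
    {"tx": -3.78,"ty": 1.12,"tz": 2,"rx": 0,"ry": 0,"rz": 4.25,"gripper": -1},
    {"tx": -3.68,"ty": 1.4,"tz": 2,"rx": 0,"ry": 0,"rz": 4.25,"gripper": -1},
    {"tx": -3.57,"ty": 1.67,"tz": 2,"rx": 0,"ry": 0,"rz": 4.25,"gripper": -1},
    {"tx": -3.44,"ty": 1.93,"tz": 2,"rx": 0,"ry": 0,"rz": 4.25,"gripper": -1},
    {"tx": 0,"ty": 0,"tz": 0,"rx": 0,"ry": 0,"rz": 0,"gripper": -1},
    {"tx": 0,"ty": 0,"tz": 0,"rx": 0,"ry": 0,"rz": 0,"gripper": -1},
  ],
  squeeze=30,
)

```text
clock: 2.8
eef_pos: [584.7, 7.3, 90.7]
tcp_rot: [-3.14, -0.0, 1.491]
contact_force: [0.1, 0.9, 0.1]
opening: -0.001
```

Run:
```python
from h import *
np.set_printoptions(precision=3,suppress=True)
p,R,s=now(); print(s["clock"],p,s["tcp_rot"],s["contact_force"],s["opening"])
print(plan(p,R,C(42-24,100,42),1))
```

```text
2.8 [584.728   7.322  90.704] [-3.14  -0.     1.491] [0.105 0.903 0.096] -0.0005752985945191026
[(np.float64(0.05), np.float64(-0.02), np.float64(4.87), np.float64(-0.08), np.float64(-0.0), np.float64(-0.01))]
```

Request:
move_arm(
  increments=[
    {"tx": 0,"ty": 0,"tz": 2.7,"rx": 0,"ry": 0,"rz": 0,"gripper": -1},
    {"tx": 0,"ty": 0,"tz": 2.7,"rx": 0,"ry": 0,"rz": 0,"gripper": -1},
    {"tx": 0,"ty": 0,"tz": 0.5,"rx": 0,"ry": 0,"rz": 0,"gripper": -1},
    {"tx": 0,"ty": -0.12,"tz": 0.25,"rx": 0,"ry": 0,"rz": 0,"gripper": -1},
    {"tx": 0,"ty": -0.12,"tz": 0.25,"rx": 0,"ry": 0,"rz": 0,"gripper": -1},
    {"tx": 0,"ty": -0.1,"tz": 0.25,"rx": 0,"ry": 0,"rz": 0,"gripper": -1},
    {"tx": 0,"ty": -0.1,"tz": 0.25,"rx": 0,"ry": 0,"rz": 0,"gripper": -1},
    {"tx": 0,"ty": -0.06,"tz": 0.25,"rx": 0,"ry": 0,"rz": 0,"gripper": -1},
    {"tx": 0,"ty": -0.06,"tz": 0.25,"rx": 0,"ry": 0,"rz": 0,"gripper": -1},
    {"tx": 0,"ty": -0.03,"tz": 0.25,"rx": 0,"ry": 0,"rz": 0,"gripper": -1},
    {"tx": 0,"ty": -0.03,"tz": 0.25,"rx": 0,"ry": 0,"rz": 0,"gripper": -1},
  ],
  squeeze=30,
)

```text
clock: 3.9
eef_pos: [578.5, 8.5, 12.0]
tcp_rot: [-3.141, 0.0, 1.492]
contact_force: [-1.1, 1.2, 1.4]
opening: 0.0
```

Request:
move_arm(
  increments=[
    {"tx": 0,"ty": 0,"tz": 0.15,"rx": 0,"ry": 0,"rz": 0,"gripper": -1},
    {"tx": 0,"ty": 0,"tz": 0.15,"rx": 0,"ry": 0,"rz": 0,"gripper": -1},
    {"tx": 0,"ty": 0,"tz": 0.1,"rx": 0,"ry": 0,"rz": 0,"gripper": -1},
  ],
  squeeze=30,
)

```text
clock: 4.2
eef_pos: [578.6, 8.4, 8.8]
tcp_rot: [-3.141, 0.0, 1.492]
contact_force: [-7.6, 0.7, 22.1]
opening: -0.002
```

Request:
move_arm(
  increments=[
    {"tx": 0,"ty": 0.3,"tz": -2.1,"rx": 0,"ry": 0,"rz": 0,"gripper": -1},
    {"tx": 0,"ty": 0.3,"tz": -2.1,"rx": 0,"ry": 0,"rz": 0,"gripper": -1},
    {"tx": -4,"ty": 0,"tz": 0,"rx": 0,"ry": 0,"rz": 0,"gripper": -1},
    {"tx": -4,"ty": 0,"tz": 0,"rx": 0,"ry": 0,"rz": 0,"gripper": -1},
    {"tx": -4,"ty": 0,"tz": 0,"rx": 0,"ry": 0,"rz": 0,"gripper": -1},
    {"tx": -4,"ty": 0,"tz": 0,"rx": 0,"ry": 0,"rz": 0,"gripper": -1},
    {"tx": -4,"ty": 0,"tz": 0,"rx": 0,"ry": 0,"rz": 0,"gripper": -1},
    {"tx": 0,"ty": 0,"tz": 0,"rx": 0,"ry": 0,"rz": 0,"gripper": -1},
    {"tx": 0,"ty": 0,"tz": 0,"rx": 0,"ry": 0,"rz": 0,"gripper": -1},
  ],
  squeeze=30,
)

```text
clock: 5.1
eef_pos: [568.9, -192.2, 50.1]
tcp_rot: [3.141, -0.0, 1.49]
contact_force: [-0.4, 1.2, -0.2]
opening: -0.0
```

Run:
```python
from h import *
np.set_printoptions(precision=3,suppress=True)
p,R,s=now(); print(s["clock"],p,s["tcp_rot"],s["contact_force"],s["opening"])
print(plan(p,R,C(42-24.8,-100,30),1))
p_,d=r.grab_frame("scene")
for q,y in (("left",100),("right",-100)):
  for o in r.cut_out("catch_"+q,"scene")[:1]:
    rr,cc=np.nonzero(o["mask"]&(d>0)); W=np.array([px2w("scene",a,b,d[a,b]) for a,b in zip(rr,cc)])
    L=np.c_[(W-O)@ex,(W-O)@ey,W[:,2]]; L=L[(L[:,0]>-12)&(L[:,0]<40)&(abs(L[:,1]-y)<15)&(L[:,2]<50)]
    print(q,len(L),"angle",np.arctan(-np.polyfit(L[:,0],L[:,2],1)[0]),np.percentile(L[:,2],[5,50,95]))
```

```text
5.1 [ 568.89  -192.223   50.065] [ 3.141 -0.     1.49 ] [-0.409  1.166 -0.249] -0.0004947229549783142
[(np.float64(0.07), np.float64(-0.12), np.float64(2.01), np.float64(0.01), np.float64(-0.0), np.float64(-0.06))]
left 189 angle 0.016647768233643265 [ 7.469  9.691 12.143]
right 204 angle 0.4161037149221697 [11.991 20.29  30.643]
```

Request:
move_arm(
  increments=[
    {"tx": 0,"ty": -0.1,"tz": 1.8,"rx": 0,"ry": 0,"rz": 0,"gripper": -1},
    {"tx": 0,"ty": 0,"tz": 0.5,"rx": 0,"ry": 0,"rz": 0,"gripper": -1},
    {"tx": 0,"ty": -0.1,"tz": 0.25,"rx": 0,"ry": 0,"rz": 0,"gripper": -1},
    {"tx": 0,"ty": -0.09,"tz": 0.25,"rx": 0,"ry": 0,"rz": 0,"gripper": -1},
    {"tx": 0,"ty": -0.07,"tz": 0.25,"rx": 0,"ry": 0,"rz": 0,"gripper": -1},
    {"tx": 0,"ty": -0.05,"tz": 0.25,"rx": 0,"ry": 0,"rz": 0,"gripper": -1},
    {"tx": 0,"ty": -0.04,"tz": 0.25,"rx": 0,"ry": 0,"rz": 0,"gripper": -1},
    {"tx": 0,"ty": -0.02,"tz": 0.25,"rx": 0,"ry": 0,"rz": 0,"gripper": -1},
    {"tx": 0,"ty": 0,"tz": 0.2,"rx": 0,"ry": 0,"rz": 0,"gripper": -1},
    {"tx": 0,"ty": 0,"tz": 0.1,"rx": 0,"ry": 0,"rz": 0,"gripper": -1},
    {"tx": 0,"ty": 0,"tz": 0.1,"rx": 0,"ry": 0,"rz": 0,"gripper": -1},
  ],
  squeeze=30,
)

```text
clock: 6.35
eef_pos: [564.1, -191.1, 8.9]
tcp_rot: [-3.141, -0.0, 1.492]
contact_force: [-6.5, 2.1, 21.3]
opening: -0.003
```

Request:
move_arm(
  increments=[
    {"tx": 0,"ty": 0.2,"tz": -3,"rx": 0,"ry": 0,"rz": 0,"gripper": -1},
    {"tx": 0,"ty": 0,"tz": -3,"rx": 0,"ry": 0,"rz": 0,"gripper": -1},
    {"tx": 0,"ty": 0,"tz": -3,"rx": 0,"ry": 0,"rz": 0,"gripper": 1},
    {"tx": 2.5,"ty": -2.2,"tz": 0,"rx": 0,"ry": 0,"rz": 0,"gripper": 1},
    {"tx": 2.5,"ty": -2.2,"tz": 0,"rx": 0,"ry": 0,"rz": 0,"gripper": 1},
    {"tx": 2.5,"ty": -2.2,"tz": 0,"rx": 0,"ry": 0,"rz": 0,"gripper": 1},
    {"tx": 2.5,"ty": -2.3,"tz": 0,"rx": 0,"ry": 0,"rz": 0,"gripper": 1},
    {"tx": 0,"ty": 0,"tz": 0,"rx": 0,"ry": 0,"rz": 0,"gripper": 1},
    {"tx": 0,"ty": 0,"tz": 0,"rx": 0,"ry": 0,"rz": 0,"gripper": 1},
  ],
  squeeze=50,
)

```text
clock: 7.25
eef_pos: [485.9, -84.3, 98.6]
tcp_rot: [3.14, 0.0, 1.493]
contact_force: [0.6, 0.2, -0.8]
opening: 0.997
```

Run:
```python
from h import *
np.set_printoptions(precision=3,suppress=True)
p,R,s=now(); print(s["clock"],p,s["tcp_rot"],s["contact_force"],s["opening"])
print(plan(p,R,G+1.5*ex+np.array([0,0,26]),1))
for cam in("scene","top"):
 p_,d=save(cam,cam+"2.png")
 for q,y in (("left",100),("right",-100)):
  for o in r.cut_out("catch_"+q,cam)[:1]:
    rr,cc=np.nonzero(o["mask"]&(d>0)); W=np.array([px2w(cam,a,b,d[a,b]) for a,b in zip(rr,cc)])
    L=np.c_[(W-O)@ex,(W-O)@ey,W[:,2]]; L=L[(L[:,0]>-12)&(L[:,0]<40)&(abs(L[:,1]-y)<15)&(L[:,2]<50)]
    print(cam,q,len(L),"angle",np.arctan(-np.polyfit(L[:,0],L[:,2],1)[0]),np.percentile(L[:,2],[5,50,95]))
a=cv2.imread("pics/scene2.png")[110:260,100:300]; cv2.imwrite("pics/c2.png",cv2.resize(a,None,fx=3.5,fy=3.5))
```

```text
7.25 [485.937 -84.264  98.559] [3.14  0.    1.493] [ 0.601  0.199 -0.76 ] 0.9969624885706491
[(np.float64(-0.03), np.float64(-0.07), np.float64(7.26), np.float64(0.07), np.float64(0.02), np.float64(0.14))]
scene left 183 angle 0.03182113870315724 [ 7.128  9.76  12.725]
scene right 132 angle 0.00957754919891588 [ 7.386  9.308 11.9  ]
top left 321 angle 0.03934419631336719 [ 4.962  8.499 12.451]Traceback (most recent call last):
  File "<stdin>", line 11, in <module>
    raise TypeError("expected non-empty vector for x")
TypeError: expected non-empty vector for x
```

Run:
```python
import cv2
a=cv2.imread("pics/scene2.png")[110:260,100:300]; cv2.imwrite("pics/c2.png",cv2.resize(a,None,fx=3.5,fy=3.5,interpolation=cv2.INTER_CUBIC))
```

```text
(no output)
```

View pics/c2.png

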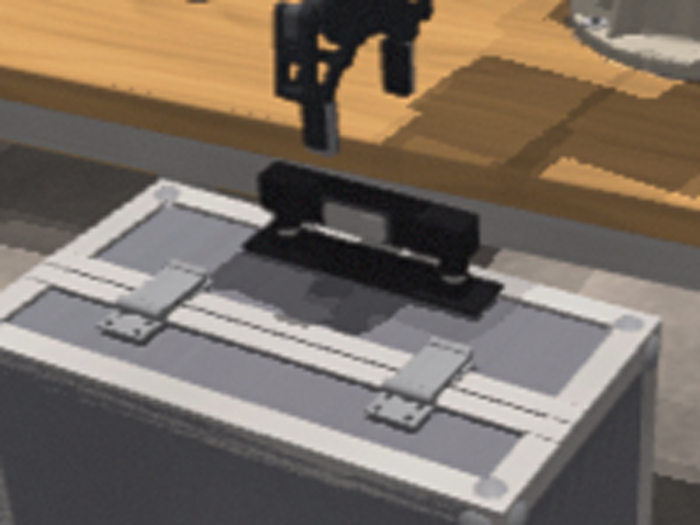

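Both catches lie flat in the crop, at (165, 290) and (435, 370), and the open fingers are above the button at (355, 222). I'll lower and pinch.

Request:
move_arm(
  increments=[
    {"tx": 0,"ty": -0.07,"tz": 2.5,"rx": 0,"ry": 0,"rz": 0,"gripper": 1},
    {"tx": 0,"ty": 0,"tz": 2.5,"rx": 0,"ry": 0,"rz": 0,"gripper": 1},
    {"tx": 0,"ty": 0,"tz": 1.5,"rx": 0,"ry": 0,"rz": 0,"gripper": 1},
    {"tx": 0,"ty": 0,"tz": 1.0,"rx": 0,"ry": 0,"rz": 0,"gripper": 1},
    {"tx": 0,"ty": 0,"tz": 0,"rx": 0,"ry": 0,"rz": 0,"gripper": 1},
  ],
  squeeze=50,
)

```text
clock: 8.05
eef_pos: [484.1, -84.5, 22.2]
tcp_rot: [-3.14, -0.0, 1.492]
contact_force: [0.7, -0.4, -0.6]
opening: 1.003
```

Request:
move_arm(
  increments=[
    {"tx": 0,"ty": 0,"tz": 0,"rx": 0,"ry": 0,"rz": 0,"gripper": -1},
    {"tx": 0,"ty": 0,"tz": 0,"rx": 0,"ry": 0,"rz": 0,"gripper": -1},
    {"tx": 0,"ty": 0,"tz": 0,"rx": 0,"ry": 0,"rz": 0,"gripper": -1},
    {"tx": 0,"ty": 0,"tz": 0,"rx": 0,"ry": 0,"rz": 0,"gripper": -1},
    {"tx": 0,"ty": 0,"tz": 0,"rx": 0,"ry": 0,"rz": 0,"gripper": -1},
    {"tx": 0,"ty": 0,"tz": 0,"rx": 0,"ry": 0,"rz": 0,"gripper": -1},
    {"tx": 0,"ty": 0,"tz": 0,"rx": 0,"ry": 0,"rz": 0,"gripper": -1},
    {"tx": 0,"ty": 0,"tz": 0,"rx": 0,"ry": 0,"rz": 0,"gripper": -1},
  ],
  squeeze=50,
)

```text
clock: 8.85
eef_pos: [485.4, -84.5, 24.4]
tcp_rot: [3.14, 0.0, 1.492]
contact_force: [-2.7, -0.8, 11.8]
opening: 0.299
```

Request:
move_arm(
  increments=[
    {"tx": 0,"ty": 0,"tz": -0.5,"rx": 0,"ry": 0,"rz": 0,"gripper": -1},
    {"tx": 0,"ty": 0,"tz": -1,"rx": 0,"ry": 0,"rz": 0,"gripper": -1},
    {"tx": 0,"ty": 0,"tz": -1,"rx": 0,"ry": 0,"rz": 0,"gripper": -1},
    {"tx": 0,"ty": 0,"tz": -1,"rx": 0,"ry": 0,"rz": 0,"gripper": -1},
    {"tx": 0,"ty": 0,"tz": -1,"rx": 0,"ry": 0,"rz": 0,"gripper": -1},
  ],
  squeeze=50,
)

```text
clock: 9.35
eef_pos: [485.4, -84.5, 69.2]
tcp_rot: [3.14, 0.0, 1.492]
contact_force: [5.6, -2.3, -8.5]
opening: 0.298
```

Request:
move_arm(
  increments=[
    {"tx": 0,"ty": 0,"tz": -1.5,"rx": 0,"ry": 0,"rz": 0,"gripper": -1},
    {"tx": 0,"ty": 0,"tz": -2,"rx": 0,"ry": 0,"rz": 0,"gripper": -1},
    {"tx": 0,"ty": 0,"tz": -2,"rx": 0,"ry": 0,"rz": 0,"gripper": -1},
    {"tx": 0,"ty": 0,"tz": -2,"rx": 0,"ry": 0,"rz": 0,"gripper": -1},
    {"tx": 0,"ty": 0,"tz": -2,"rx": 0,"ry": 0,"rz": 0,"gripper": -1},
    {"tx": 0,"ty": 0,"tz": -2,"rx": 0,"ry": 0,"rz": 0,"gripper": -1},
    {"tx": 0,"ty": 0,"tz": -2,"rx": 0,"ry": 0,"rz": 0,"gripper": -1},
    {"tx": 0,"ty": 0,"tz": -2,"rx": 0,"ry": 0,"rz": 0,"gripper": -1},
    {"tx": 0,"ty": 0,"tz": -2,"rx": 0,"ry": 0,"rz": 0,"gripper": -1},
    {"tx": 0,"ty": 0,"tz": -1.5,"rx": 0,"ry": 0,"rz": 0,"gripper": -1},
    {"tx": 0,"ty": 0,"tz": -1,"rx": 0,"ry": 0,"rz": 0,"gripper": -1},
    {"tx": 0,"ty": 0,"tz": 0,"rx": 0,"ry": 0,"rz": 0,"gripper": -1},
  ],
  squeeze=50,
)

```text
clock: 10.55
eef_pos: [485.3, -84.5, 270.0]
tcp_rot: [3.139, 0.0, 1.492]
contact_force: [6.9, -1.7, -3.3]
opening: 0.297
```

Run:
```python
from h import *
np.set_printoptions(precision=2,suppress=True)
p,R,s=now(); print(s["clock"],p,s["contact_force"],s["opening"])
for cam in("scene","top"):
 p_,d=save(cam,cam+"3.png")
 for o in r.cut_out("grip",cam)[:1]:
    rr,cc=np.nonzero(o["mask"]&(d>0)); W=np.array([px2w(cam,a,b,d[a,b]) for a,b in zip(rr,cc)])
    L=np.c_[(W-G)@ex,(W-G)@ey,W[:,2]]; L=L[(abs(L[:,0])<30)&(abs(abs(L[:,1])-50)<28)]
    print(cam,round(o["confidence"],2),len(L),np.percentile(L[:,2],[5,25,50,75,95]) if len(L) else "")
```

```text
10.55 [485.34 -84.5  270.  ] [ 6.87 -1.69 -3.31] 0.2974422087448581
scene 0.86 2276 [ 37.21 125.84 222.14 287.62 305.71]
```

Request:
move_arm(
  increments=[
    {"tx": 0,"ty": 0,"tz": -0.5,"rx": 0,"ry": 0,"rz": 0,"gripper": -1},
    {"tx": 0,"ty": 0,"tz": -0.4,"rx": 0,"ry": 0,"rz": 0,"gripper": -1},
    {"tx": 0,"ty": 0,"tz": -0.2,"rx": 0,"ry": 0,"rz": 0,"gripper": -1},
    {"tx": 0,"ty": 0,"tz": -0.1,"rx": 0,"ry": 0,"rz": 0,"gripper": -1},
    {"tx": 0,"ty": 0,"tz": -0.1,"rx": 0,"ry": 0,"rz": 0,"gripper": -1},
    {"tx": 0,"ty": 0,"tz": 0,"rx": 0,"ry": 0,"rz": 0,"gripper": -1},
  ],
  squeeze=50,
)

```text
clock: 11.35
eef_pos: [485.3, -84.5, 281.2]
tcp_rot: [3.14, 0.0, 1.492]
contact_force: [7.1, -2.4, -5.7]
opening: 0.296
```

Request:
move_arm(
  increments=[
    {"tx": 0,"ty": 0,"tz": -0.1,"rx": 0,"ry": 0,"rz": 0,"gripper": -1},
    {"tx": 0,"ty": 0,"tz": 0,"rx": 0,"ry": 0,"rz": 0,"gripper": -1},
  ],
  squeeze=50,
)

```text
clock: 11.55
eef_pos: [485.3, -84.5, 282.1]
tcp_rot: [3.14, 0.0, 1.492]
contact_force: [7.5, -1.6, -5.7]
opening: 0.295
```

Request:
move_arm(
  increments=[
    {"tx": 0,"ty": 0,"tz": -0.1,"rx": 0,"ry": 0,"rz": 0,"gripper": -1},
    {"tx": 0,"ty": 0,"tz": -0.1,"rx": 0,"ry": 0,"rz": 0,"gripper": -1},
    {"tx": 0,"ty": 0,"tz": 0,"rx": 0,"ry": 0,"rz": 0,"gripper": -1},
  ],
  squeeze=50,
)

```text
clock: 11.85
eef_pos: [485.3, -84.5, 284.2]
tcp_rot: [3.14, 0.0, 1.492]
contact_force: [7.4, -1.5, -5.9]
opening: 0.293
```

Request:
move_arm(
  increments=[
    {"tx": 0,"ty": 0,"tz": -0.1,"rx": 0,"ry": 0,"rz": 0,"gripper": -1},
    {"tx": 0,"ty": 0,"tz": 0,"rx": 0,"ry": 0,"rz": 0,"gripper": -1},
  ],
  squeeze=50,
)

```text
clock: 12.05
eef_pos: [485.3, -84.5, 285.1]
tcp_rot: [3.14, 0.0, 1.492]
contact_force: [8.2, -2.5, -6.7]
opening: 0.295
```

Request:
move_arm(
  increments=[
    {"tx": 0,"ty": 0,"tz": -0.1,"rx": 0,"ry": 0,"rz": 0,"gripper": -1},
    {"tx": 0,"ty": 0,"tz": 0,"rx": 0,"ry": 0,"rz": 0,"gripper": -1},
  ],
  squeeze=50,
)

```text
clock: 12.25
eef_pos: [485.3, -84.5, 285.4]
tcp_rot: [3.14, 0.0, 1.492]
contact_force: [11.0, -2.3, -11.9]
opening: 0.298
```

Request:
move_arm(
  increments=[
    {"tx": 0,"ty": 0,"tz": -0.1,"rx": 0,"ry": 0,"rz": 0,"gripper": -1},
    {"tx": 0,"ty": 0,"tz": 0,"rx": 0,"ry": 0,"rz": 0,"gripper": -1},
  ],
  squeeze=50,
)

```text
clock: 12.45
eef_pos: [485.3, -84.5, 285.5]
tcp_rot: [3.141, 0.0, 1.492]
contact_force: [13.8, -2.7, -21.2]
opening: 0.296
```

The force rises at TCP z 285.4, which is the hard end. I'll ease the pull slightly and check.

Request:
move_arm(
  increments=[
    {"tx": 0,"ty": 0,"tz": 0.1,"rx": 0,"ry": 0,"rz": 0,"gripper": -1},
    {"tx": 0,"ty": 0,"tz": 0,"rx": 0,"ry": 0,"rz": 0,"gripper": -1},
    {"tx": 0,"ty": 0,"tz": 0,"rx": 0,"ry": 0,"rz": 0,"gripper": -1},
  ],
  squeeze=50,
)

```text
clock: 12.75
eef_pos: [485.3, -84.5, 285.5]
tcp_rot: [3.14, 0.0, 1.492]
contact_force: [10.9, -2.3, -12.5]
opening: 0.296
```

Run:
```python
from h import *
np.set_printoptions(precision=2,suppress=True)
p,d=save("scene","scene4.png")
for o in r.cut_out("grip","scene")[:1]:
    rr,cc=np.nonzero(o["mask"]&(d>0)); W=np.array([px2w("scene",a,b,d[a,b]) for a,b in zip(rr,cc)])
    L=np.c_[(W-G)@ex,(W-G)@ey,W[:,2]]; L=L[(abs(L[:,0])<30)&(abs(abs(L[:,1])-50)<28)]
    print("bar top",np.percentile(L[:,2],[90,95,98,99]))
s=r.sense(); print(s["clock"],s["eef_pos"],s["contact_force"],s["opening"])
```

```text
bar top [317.66 320.98 321.79 322.07]
12.85 [485.31 -84.52 285.46] [ 10.86  -3.66 -12.18] 0.30011851630282166
```

View pics/scene4.png

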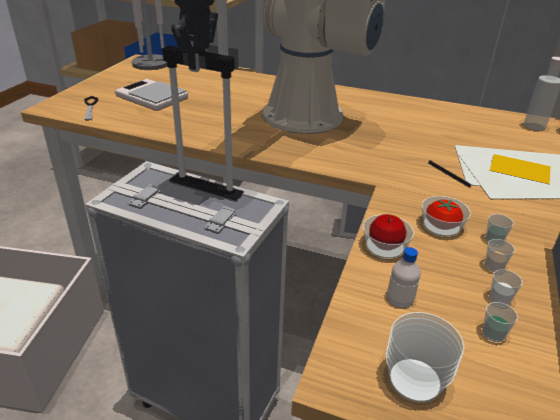

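The bar is at full height at (198, 60), with its top at about 321 mm against 320 expected. It is held in the gripper, the catches are flat at (145, 195) and (222, 218), and the cups and bottle haven't moved.

```bash
python3 -c "
from rig import r
print(r.sign_off())"
```

```text
the job is handed in; nothing more can be done
None
```

The job is handed in at about 12.9 s: both catches are shut, and the handle is at its second stop with the button still squeezed in.

- **Catches:** I pressed each one down along its arc until it met its end stop, at about 22 N with the fingertip at z ≈ 9 mm. Afterwards the scene camera measured both as nearly flat, at 0.03 rad (left) and 0.01 rad (right), which is within its noise. The top camera read the left catch at 0.04 rad; it gave no usable reading on the right one, so that was checked only by the scene camera and by eye.
- **Button:** I pinched the grip at 50 N. The opening stayed at about 0.30, or 25 mm, which matches the 26 mm bar with the button flush.
- **Handle:** I drew it up past the first stop until the force rose at the hard end, 261 mm of travel from the TCP. I then eased the pull to about 12 N. The bar's top measured about 321 mm, against 320 mm expected at full height.
- **Cups and bottle:** in the last picture both cups and the reagent bottle stand where they started.

The first two move calls were refused as invalid input, so nothing moved. They went through once I gave every field and the squeeze value.

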